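# Set the walking-pad speed selector to the green mark and press start

## Robot

A 6-joint arm with a two-finger parallel gripper is mounted at the origin on a cart in front of the work surface, level with it; the furniture and walls round the work are solid. World frame = base frame: x ahead of the robot, y to its left, z up, the work surface at z = 0. Lengths are in m, angles in rad, forces in N, time in s.
With the tool pointing down it reaches from about 0.275 to 0.725 m from the base axis. Payload 15.9 kg.
Tool frame: the origin (TCP) lies midway between the tips of the shut fingers; the grasp point (between the pads) lies 19 mm behind it (robot.pinch_z is the distance from the TCP to the grasp point, in m); z points along the fingers, y is the line along which they close (so a half turn about z gives the same grasp; the last joint's range is limited). The gripper opens to 85 mm and grips with 20 to 120 N. Pads are 22 mm wide; open, the fingers measure 114 mm over their backs; the gripper's body (76 mm by 85 mm) begins 54 mm behind the grasp point. The pads swing forward as they close: fully open they stand 13 mm farther back than shut.
Start: joints at [-1.18, 0.213, -0.034, 1.323, 0, 1.571], TCP at [0.19, -0.462, 0.231] pointing down, gripper open.
Joint ranges: [-2.98, 2.98], [-0.74, 1.72], [-1.14, 1.35], [-2.1, 2.04], [-1.57, 1.44], [-3.14, 3.14]. Speed limits (rad/s): [1.89, 1.89, 2.39, 2.57, 3.14, 3.14].

## Interface

Orientations are given as a unit quaternion [w, x, y, z].
In Python, from rig import robot gives the robot as it stands.
- The arm moves only by the tool move_arm, never from a script. Its argument "steps" is a list that holds one entry, the list of rows, each a list of 4 numbers: the shift along the world's x, y, z in m, then the turn about the world's z in degrees. A call has 1 to 8 rows; each row shifts and turns the commanded pose from where the row before left it; what a row does not reach is not made up. A row lasts 1/8 s, in which the tool goes at most 62.5 mm and 10.7 degrees, less where a joint would pass 70% of its speed; a pose out of reach is approached as far as the arm can. A call is refused whole if a number of a shift passes 0.0625 or a number of a turn 10.7, either way. A call with a gripper value outside its range is refused whole. "gripper" is the opening, from 0 (shut) to 1 (fully open), set as the call begins (left out, the last holds). The fingers move at their own pace and stop on an object; "force" is the grip in N (left out, the last holds). Time passes only in rows, so rows that do not move let the fingers close. It gives the time, the measured TCP pose, the force, the opening and the grip force at its end, in the units of the state.
- robot.sense(): the state, without advancing time (a new reading comes with each control period).
- robot.grab_frame(name): name is "side" or "top"; returns (picture, depth): 400x640x3 uint8, red, green, blue; 400x640 float32, m along the optical axis (not along the pixel's ray), 0 where there is no reading.
- robot.calibration(name): a dict with "camera_matrix" (3x3 intrinsics, pixels), "origin" and "orientation" of the camera in the world. Camera axes: x right, y down, z forward; pixel columns grow to the right and rows downward; lengths in m; the calibration is good to about 2 mm. A picture is of the moment at which its call begins. calibration takes no time and is no camera call.
- robot.job_done(): hands the job in; it is judged then, once.
Trained networks look in the newest picture that a camera, given by its name, has taken for a name from the list of things; names that differ only in an ending like _2 or _b are one class to them, and where a whole thing is asked for, a point or a joint stands for the part that bears it (a point fixed in the world has none). Each returns a list of dicts, best first, with "confidence" (0 to 1); they miss things now and then, are a little off and sometimes report something else, mostly with a low value. They report only what shows in the picture. A call takes as long as a camera call.
- robot.cut_out(camera, thing): "pixels" (400x640 bool, what is visible of it) and "bbox" ([left, top, width, height] in pixels, round what is visible of it).
The state is a dict: "time_s": time; "joints": joint angles; "joint_velocities": joint speeds; "joint_torque": joint torques, N m; "ee_pos": TCP position; "eef_rot": TCP orientation; "wrist_force": force on the tool from outside, world axes, zero at the start; "ft_torque": the same for the moment, N m; "finger_gap": finger opening in m; "finger_force": force on a finger pad.
Only numpy, scipy, OpenCV 4.12 (cv2) and the standard library are available. Lean on these libraries where they do the work, as an engineer would, in place of code of your own. Each camera call takes 0.05 s, during which the arm holds its last target. There are 200 camera calls.

## Task

Set the speed on the walking-pad controller: with a fingertip push the metal fin of its black rotary selector round clockwise, counting the clicks, until it clicks home pointing at the green mark and not beyond it; do not pinch the fin. Then press the white start button on the near side of the controller all the way down, let it come back up and move away, without lifting or shifting the other things on the desk.

Things in the scene. Friction and masses are not known exactly. Their poses are not given: they have to be found in the camera images.
- controller: flat grey desktop controller with a dark metal panel, 190 x 200 x 42 mm (x, y, z), weighted, does not move. Origin: centre of its underside, on the desk top, exactly below the selector's axis; its x axis points away from the robot (yaw within 0.22 rad), y to the left, z up. The panel is at z = 42 mm and is level
- selector (a joint): turning angle of the selector in rad: 0 with the fin at setting 0 (far left), growing clockwise from above. Six settings click home at 0, 0.524, 1.047, 1.571, 2.094, 2.618 (every 30 degrees), stops lie just outside; it starts at setting 0, 1 or 2 (springs there at once). In the controller's frame the fin points at 1.309 rad minus this value, counter-clockwise from the x axis
- dial_axis (a point): on the selector's axis at the top face of its black disc (disc 92 mm across, top face 52 mm above the desk). The fin stands on this disc: a radial bar reaching from 14 mm behind the axis to 58 mm out in front of it, 12 mm thick, its top 80 mm above the desk (28 mm above the disc), bare metal with a red line on top that points to the setting
- pointer (a point): point on the fin's line 76 mm out from the axis (18 mm beyond the fin's outer end), at panel height: turns with the selector and lies over a mark's centre when the selector is home at that mark
- fin_rear: the fin's left flank (anticlockwise side), the face to push for clockwise turning; origin on the selector's axis at panel height, x axis along the fin outwards. Its face lies 6 mm from the fin's centre line. A push of 2 to 3 N near its outer end passes one click: half way (15 degrees) the selector snaps forward by itself into the next setting and stays there
- fin_front: the fin's right flank (clockwise side), likewise; origin on the axis at panel height, x axis along the fin outwards. Pressing on both flanks at the same time counts as pinching
- mark_green: green round mark, 14 mm across, 1.5 mm high, fixed on the panel 76 mm from the selector's axis at setting 3, 4 or 5; an orange and a blue mark are at the two others, settings 0 to 2 have small white dots. Origin: centre of its underside
- start_button (a joint): travel of the start button in m: 0 up, 0.006 fully down; it springs back; fully down takes 4 N
- start_button_top (a point): centre of the top of the white round start button (26 mm across, in a black collar), 70 mm from the selector's axis towards the robot (controller's -x); pressed straight down
- eraser: white eraser, 20 x 43 x 13 mm, close to the right side of the controller; origin at the centre of its underside; to be left alone
- binder_clip: black binder clip, 32 x 30 x 42 mm, close to the left side of the controller; origin at the centre of its underside; to be left alone
- pen_blue: blue pen, 141 mm long, 12 mm high, in front of the near side of the controller; origin at the centre of its underside; to be left alone
- lip_balm: small dropper bottle, 34 mm across, 102 mm high, on the left of the desk; origin at the centre of its underside; to be left alone
- chapstick_box: small brown carton, 36 x 52 x 68 mm, on the left of the desk; origin at the centre of its underside; to be left alone
- stapler: dark green stapler, 37 x 132 x 48 mm, behind the controller; origin at the centre of its underside; to be left alone

How it is judged:
On the way, in this order (a step that is already met when the one before it is completed fails the run):
1. the selector has clicked home at the green mark (horizontal distance between pointer and mark_green below 0.009 m and velocity of joint selector below 0.3 rad/s), for 0.2 s.
2. the start button is pressed fully down (value of joint start_button above 0.0045 m), for 0.1 s.
At the end, for the whole second after the job is handed in: The selector rests home at the green mark (its pointer within 9 mm of the mark's centre, neighbouring settings are 39 mm away), the start button has been pressed and is up again, and every other thing is within 15 mm of where it stood (horizontal distance between pointer and mark_green below 0.009 m and value of joint start_button below 0.002 m and velocity of joint selector below 0.1 rad/s and distance of each of eraser, binder_clip, pen_blue, lip_balm, chapstick_box, stapler from where it was at the start of the episode below 0.015 m); the robot touches nothing.
It fails at once if the selector is turned beyond the green mark (more than 0.6 of a click past it) ((y of mark_green in the frame of controller above -0.0367 m and value of joint selector above 1.885 rad) or (y of mark_green in the frame of controller above -0.0636 m and value of joint selector above 2.409 rad)).
It fails at once if the start button is pressed while the selector is not at the green mark (value of joint start_button above 0.003 m and horizontal distance between pointer and mark_green above 0.012 m).
It fails at once if the fin is pinched (pressed on both flanks at once) (contact force between the fingers and fin_rear above 0.5 N and contact force between the fingers and fin_front above 0.5 N).
It fails at once if another thing on the desk is lifted or shifted by more than 15 mm (distance of any of eraser, binder_clip, pen_blue, lip_balm, chapstick_box, stapler from where it was at the start of the episode above 0.015 m).
It also fails if it takes over 51 s, if anything falls off the work surface, if the arm or the gripper's body presses on something with over 40 N, if the wrist force passes 120 N, or if a joint passes its speed limit or range.

## Working session

There is one attempt and no reset: what is moved stays moved. The work goes in short steps, Python scripts to look and compute and a tool call to move; the robot and the scene stay as the last step left them, time stands still between calls to the robot, and variables do not carry over. Pictures are saved under pics/ and viewed, at most 10 in all, crops included, and the job is handed in when it is done.

Besides the shell and the picture viewer there is one more tool, called after "Request:" as name(argument=value, ...), one argument or row to a line, values as JSON. move_arm: Moves the arm, as the interface text tells. Its arguments: {"type":"object","properties":{"steps":{"type":"array","items":{"type":"array","items":{"type":"array","items":{"type":"number"}}}},"gripper":{"type":"number"},"force":{"type":"number"}},"required":["steps"]}

```bash
mkdir -p pics; cat > h.py <<'E'
import numpy as np, cv2
from scipy.spatial.transform import Rotation as R
from rig import robot
def cam(n):
    c=robot.calibration(n); q=c["orientation"]
    return np.array(c["camera_matrix"]),np.array(c["origin"]),R.from_quat([q[1],q[2],q[3],q[0]]).as_matrix()
def ray_z(n,u,v,z):
    K,o,M=cam(n); d=M@np.linalg.solve(K,[u,v,1.]); return o+d*(z-o[2])/d[2]
def proj(n,p):
    K,o,M=cam(n); q=K@(M.T@(np.array(p)-o)); return q[:2]/q[2]
def save(n,f):
    p,d=robot.grab_frame(n); cv2.imwrite('pics/'+f,p[:,:,::-1]); return p,d
E
python3 - <<'E'
from h import *
for n in("top","side"):
    p,d=save(n,n+'0.png'); print(n,cam(n)[1],cam(n)[2].round(2).tolist())
    for t in("controller","selector","mark_green","start_button_top","dial_axis","fin_rear"):
        r=robot.cut_out(n,t)
        for x in r[:2]:
            m=x["pixels"]; v,u=np.nonzero(m); print(t,round(x["confidence"],2),x["bbox"],u.mean().round(1),v.mean().round(1))
print(robot.sense())
E
```

```text
top [0.37176157 0.15805838 1.08762568] [[0.03, -0.98, 0.19], [-1.0, -0.03, -0.0], [0.01, -0.19, -0.98]]
controller 0.92 [307.2, 179.4, 105.3, 98.6] 357.6 228.3
selector 0.66 [337.6, 203.5, 43.9, 46.1] 357.8 225.3
start_button_top 0.58 [359.8, 255.4, 10.7, 12.4] 364.0 259.6
start_button_top 0.45 [335.1, 277.8, 63.2, 16.1] 366.5 283.8
dial_axis 0.61 [335.7, 202.4, 46.6, 48.2] 357.9 225.4
fin_rear 0.42 [338.1, 205.4, 22.6, 27.0] 350.6 220.1
fin_rear 0.34 [357.9, 251.9, 12.9, 14.9] 364.3 259.9
side [ 0.43788239 -0.61521247  0.41777636] [[0.99, -0.05, 0.15], [-0.16, -0.43, 0.89], [0.02, -0.9, -0.43]]
controller 0.98 [246.1, 202.3, 125.7, 83.6] 305.3 245.1
selector 0.59 [278.1, 202.0, 56.8, 44.1] 306.2 226.1
start_button_top 0.43 [260.2, 222.4, 16.1, 10.0] 266.0 227.4
dial_axis 0.73 [282.4, 201.9, 49.1, 39.1] 306.3 225.9
fin_rear 0.72 [278.0, 202.0, 54.2, 43.5] 306.3 226.0
{'time_s': 0.7, 'joints': array([-1.18001066e+00,  2.12867518e-01, -3.44133812e-02,  1.32353211e+00,
        1.47825217e-05,  1.57077763e+00]), 'joint_velocities': array([-0.00088948,  0.00048539,  0.00019825,  0.00109549, -0.00118859,
        0.00017927]), 'joint_torque': array([-1.34251317e-03, -6.85817742e+01,  4.87286603e+01,  7.57537691e-04,
       -4.25917665e-05,  2.65744853e-05]), 'ee_pos': array([ 0.19044834, -0.46227059,  0.23131676]), 'eef_rot': array([-9.61600486e-06,  9.80969660e-01,  1.94161082e-01,  5.63153288e-06]), 'wrist_force': array([-0.4433512 ,  0.38896558,  0.71011668]), 'ft_torque': array([-0.0196633 ,  0.02727079, -0.01596085]), 'finger_force': 0.0, 'finger_gap': 0.08552120342898457}
```

```bash
python3 - <<'E'
from h import *
a=cv2.imread('pics/top0.png')[160:310,270:450]; b=cv2.imread('pics/side0.png')[180:305,230:390]
cv2.imwrite('pics/c0.png',np.vstack([cv2.resize(a,(400,333),interpolation=3),cv2.resize(b,(400,260),interpolation=3)])[:600])
cv2.imwrite('pics/c1.png',cv2.resize(a,(720,600),interpolation=3))
p=cv2.imread('pics/top0.png'); hsv=cv2.cvtColor(p,cv2.COLOR_BGR2HSV)
for nm,lo,hi in(("green",45,80),("orange",8,22),("blue",100,125)):
    m=cv2.inRange(hsv,(lo,120,80),(hi,255,255)); m[:180]=0;m[280:]=0;m[:,:300]=0;m[:,415:]=0
    n,l,s,c=cv2.connectedComponentsWithStats(m)
    for i in range(1,n):
        if s[i,4]>6: print(nm,s[i],c[i].round(1),ray_z("top",*c[i],0.0435).round(4))
print("disc",ray_z("top",358.8,226.4,.052),"btn",ray_z("top",364,259.8,.045))
E
```

```text
green [378 195   6   7  31] [380.8 197.8] [0.5841 0.0165 0.0435]
orange [390 210   7   7  40] [392.7 213. ] [ 0.5528 -0.0079  0.0435]
blue [361 188   6   6  32] [363.5 190.5] [0.5986 0.0525 0.0435]
disc [0.52182771 0.06244146 0.052     ] btn [0.455021   0.05069784 0.045     ]
```

View pics/c1.png

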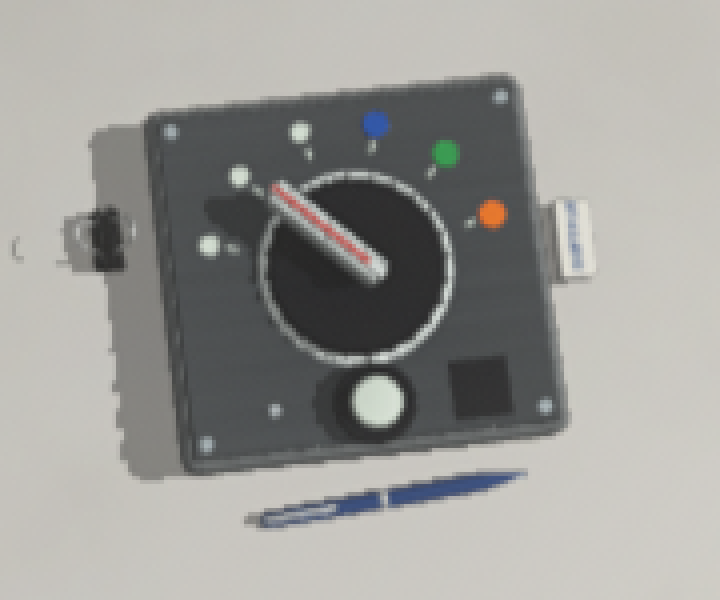

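View pics/side0.png

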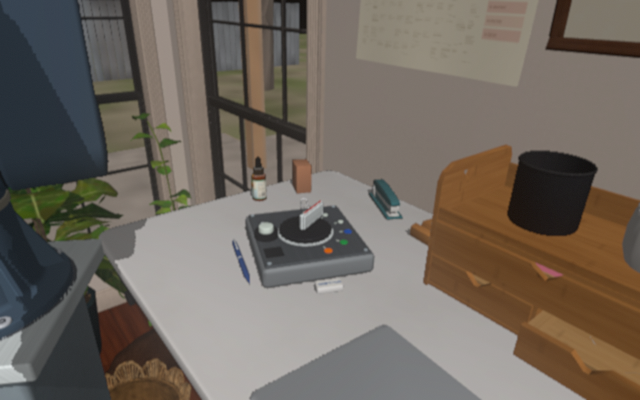

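The top view shows the fin pointing at the second white dot (crop 240,177), so the selector is at setting 1. Blue (375,125) is setting 3, green (446,153) is setting 4 and orange (492,214) is setting 5. That means 3 clicks. The start button is at crop (378,400), and the side view agrees with this layout.

```bash
python3 - <<'E'
from h import *
from scipy.optimize import least_squares
s=4.0
W=lambda u,v,z:ray_z("top",270+u/s-.375,160+v/s-.375,z)[:2]
P=[W(209,245,.0435),W(240,177,.0435),W(300,132,.0435)]+[np.array(x) for x in((.5986,.0525),(.5841,.0165),(.5528,-.0079))]
def f(p):
    return np.concatenate([p[:2]+.076*np.array([np.cos(p[2]+1.309-i*np.pi/6),np.sin(p[2]+1.309-i*np.pi/6)])-q for i,q in enumerate(P)])
r=least_squares(f,[.52,.062,.15]); p=r.x; print(p,np.degrees(p[2]),(f(p)*1e3).round(1))
for z in(.045,.05,.055): print(z, W(378,400,z))
c,y=p[:2],p[2]; print("btn",c-.07*np.array([np.cos(y),np.sin(y)]))
a,b=W(278,186,.08),W(370,260,.08); d=a-b; print("fin",np.degrees(np.arctan2(d[1],d[0])),a,b, "expect",np.degrees(y)+45, "disc",W(357,267,.052))
E
```

```text
[0.52310955 0.06191509 0.1408107 ] 8.067858585194088 [-0.2 -0.2  0.4  0.3  0.   0.  -0.   0.2 -0.2 -0.3  0.1 -0.1]
0.045 [0.45537994 0.0504474 ]
0.05 [0.45497894 0.05096346]
0.055 [0.45457794 0.05147951]
btn [0.45380237 0.05209088]
fin 52.02577957472811 [0.55748187 0.10458689] [0.52148797 0.05847405] expect 53.06785858519409 disc [0.521883   0.06228939]
```

Request:
move_arm(
  steps=[
    [[0.022,0.036,0,8],[0.022,0.036,0,8],[0.022,0.036,0,8],[0.022,0.036,0,8],[0.022,0.036,0,8],[0.022,0.036,0,8],[0.022,0.036,0,8],[0.022,0.036,0,8]],
  ],
  gripper=0,
  force=60,
)

```text
time_s: 1.7
ee_pos: [0.3671, -0.1731, 0.2315]
eef_rot: [0.0, 0.727, 0.686, 0.0]
wrist_force: [0.0, -1.3, -0.6]
finger_gap: 0.0001
finger_force: 0.0
```

Request:
move_arm(
  steps=[
    [[0.022,0.036,0,8],[0.022,0.036,0,8],[0.022,0.036,0,8],[0.022,0.036,0,8],[0.022,0.036,0,8],[0.022,0.036,0,8],[0.022,0.036,0,8],[0,0,0,0.6]],
  ],
)

```text
time_s: 2.7
ee_pos: [0.5213, 0.0798, 0.2307]
eef_rot: [-0.0, 0.315, 0.949, 0.0]
wrist_force: [0.3, -1.3, -0.3]
finger_gap: 0.0001
finger_force: 0.0
```

Request:
move_arm(
  steps=[
    [[0.008,0.038,0,0],[0,0,-0.04,0],[0,0,-0.04,0],[0,0,-0.03,0],[0,0,0,0],[0,0,0,0]],
  ],
)

```text
time_s: 3.45
ee_pos: [0.529, 0.1155, 0.1227]
eef_rot: [0.001, 0.318, 0.948, 0.0]
wrist_force: [0.1, 0.3, 0.6]
finger_gap: -0.0
finger_force: 0.0
```

```bash
python3 - <<'E'
from h import *
p,d=save("top",'t1.png'); q,_=save("side",'s1.png')
print(robot.sense()["ee_pos"])
a=cv2.resize(q[160:290,220:400],(720,520),interpolation=3); cv2.imwrite('pics/s1c.png',a[:,:,::-1])
E
```

```text
[0.52930501 0.11571815 0.12286971]
```

View pics/s1c.png

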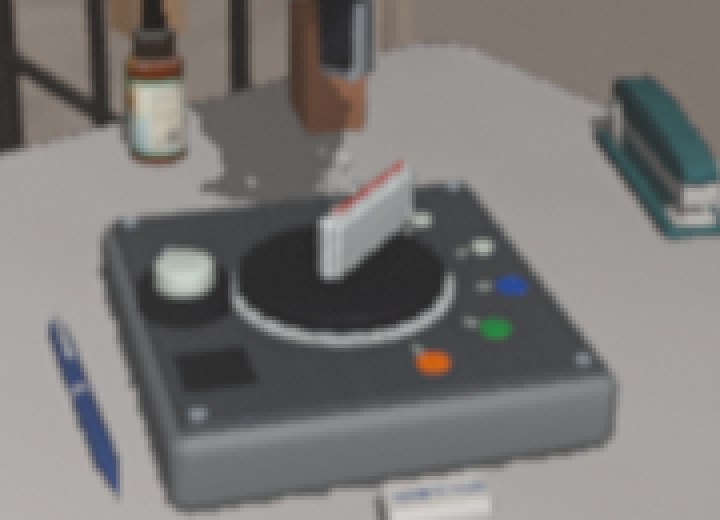

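The fingertips, at crop (345,75), are behind and above the fin, which still stands at the second dot. The way down on its left is clear.

Request:
move_arm(
  steps=[
    [[0,0,-0.03,0],[0,0,-0.03,0],[0,0,0,0],[0.004,-0.003,0,0],[0.004,-0.003,0,0],[0,0,0,0]],
  ],
)

```text
time_s: 4.3
ee_pos: [0.5374, 0.1096, 0.0624]
eef_rot: [0.001, 0.318, 0.948, 0.001]
wrist_force: [-0.8, 1.1, 0.1]
finger_gap: 0.0003
finger_force: 0.6
```

```bash
python3 - <<'E'
import numpy as np
c=np.array([.5231,.0619])
for psi in range(53,-40,-3):
    a=np.radians(psi+20.2); print(psi,(c+.0498*np.array([np.cos(a),np.sin(a)])).round(4), end=';  ')
E
```

```text
53 [0.5375 0.1096];  50 [0.54   0.1088];  47 [0.5424 0.1078];  44 [0.5448 0.1067];  41 [0.5471 0.1055];  38 [0.5493 0.1042];  35 [0.5515 0.1028];  32 [0.5536 0.1012];  29 [0.5556 0.0996];  26 [0.5576 0.0978];  23 [0.5594 0.096 ];  20 [0.5611 0.094 ];  17 [0.5628 0.092 ];  14 [0.5643 0.0899];  11 [0.5657 0.0877];  8 [0.567  0.0854];  5 [0.5682 0.0831];  2 [0.5692 0.0807];  -1 [0.5701 0.0783];  -4 [0.5709 0.0758];  -7 [0.5716 0.0733];  -10 [0.5721 0.0707];  -13 [0.5725 0.0681];  -16 [0.5728 0.0655];  -19 [0.5729 0.0629];  -22 [0.5729 0.0603];  -25 [0.5727 0.0577];  -28 [0.5724 0.0551];  -31 [0.572  0.0526];  -34 [0.5715 0.05  ];  -37 [0.5708 0.0475];
```

First click: push to about 35° (18° of turn).

Request:
move_arm(
  steps=[
    [[0.0025,-0.0008,0,-3],[0.0024,-0.001,0,-3],[0.0024,-0.0011,0,-3],[0.0023,-0.0012,0,-3]],
  ],
)

```text
time_s: 4.8
ee_pos: [0.5464, 0.1055, 0.0619]
eef_rot: [0.0, 0.416, 0.91, 0.0]
wrist_force: [-1.1, -0.7, 0.8]
finger_gap: -0.0002
finger_force: 0.3
```

Request:
move_arm(
  steps=[
    [[0.0022,-0.0013,0,-3],[0.0022,-0.0014,0,-3],[0,0,0,0]],
  ],
)

```text
time_s: 5.18
ee_pos: [0.5509, 0.1027, 0.0618]
eef_rot: [0.0, 0.462, 0.887, 0.0]
wrist_force: [0.4, -0.2, 0.3]
finger_gap: -0.0002
finger_force: 0.0
```

```bash
python3 - <<'E'
from h import *
p,d=save("side",'s2.png'); p2,_=save("top",'t2.png')
a=cv2.resize(p[180:290,240:380],(520,409),interpolation=3);b=cv2.resize(p2[175:285,300:375+45],(446,409),interpolation=3)
cv2.imwrite('pics/s2c.png',np.hstack([cv2.resize(a,(400,315)),cv2.resize(b,(344,315))])[:,:,::-1])
E
```

```text
(no output)
```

View pics/s2c.png

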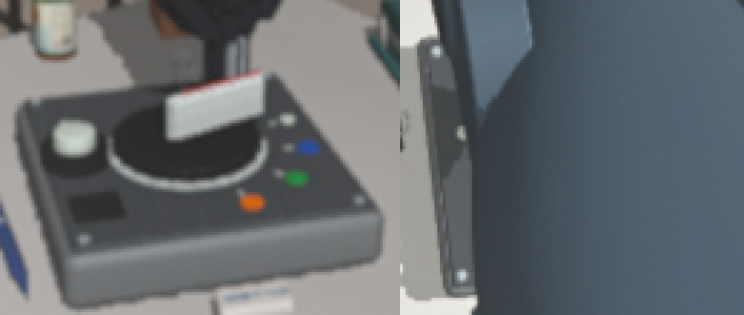

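The fin (from 170,120 to 265,90) now points at the third white dot (287,118), so one click is done and the selector is at setting 2. The second click goes to about 5°.

Request:
move_arm(
  steps=[
    [[0.0021,-0.0016,0,-3],[0.002,-0.0016,0,-3],[0.002,-0.0018,0,-3],[0.0018,-0.0018,0,-3],[0.0017,-0.002,0,-3],[0.0017,-0.002,0,-3],[0,0,0,0]],
  ],
)

```text
time_s: 6.15
ee_pos: [0.5617, 0.0922, 0.0613]
eef_rot: [-0.0, 0.594, 0.804, 0.0]
wrist_force: [-0.2, 1.3, 0.1]
finger_gap: 0.0
finger_force: 0.4
```

Request:
move_arm(
  steps=[
    [[0.0015,-0.0021,0,-3],[0.0014,-0.0022,0,-3],[0.0013,-0.0023,0,-3],[0.0012,-0.0023,0,-3],[0,0,0,0]],
  ],
)

```text
time_s: 6.78
ee_pos: [0.5672, 0.0831, 0.0614]
eef_rot: [0.0, 0.675, 0.738, 0.0]
wrist_force: [0.0, -0.5, -0.6]
finger_gap: -0.0001
finger_force: 0.0
```

```bash
python3 - <<'E'
from h import *
p,d=save("side",'s3.png')
cv2.imwrite('pics/s3c.png',cv2.resize(p[180:290,240:380],(520,409),interpolation=3)[:,:,::-1])
E
```

```text
(no output)
```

View pics/s3c.png

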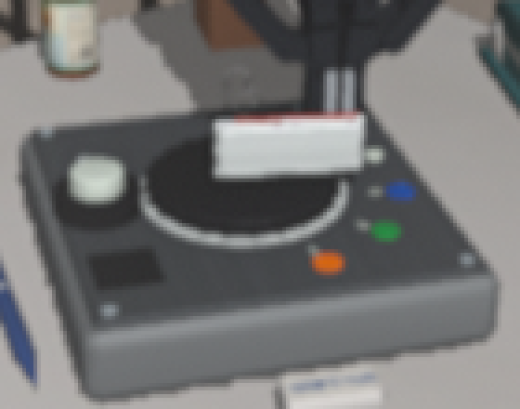

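```bash
python3 - <<'E'
from h import *
c=np.array([.5231,.0619])
for a in(23,8,5,-7,-37):
    u=np.array([np.cos(np.radians(a)),np.sin(np.radians(a))])
    print(a,[((proj("side",[*(c+r*u),.08])-[240,180])*3.714).round(0).tolist() for r in(-.014,.058)])
E
```

```text
23 [[218.0, 128.0], [348.0, 95.0]]
8 [[216.0, 124.0], [361.0, 108.0]]
5 [[215.0, 124.0], [363.0, 110.0]]
-7 [[215.0, 121.0], [368.0, 122.0]]
-37 [[219.0, 114.0], [355.0, 150.0]]
```

The fin's top edge is level at row ~118, which fits the projection for -7°. The selector has snapped to setting 3 (blue), two clicks in. The third and last click goes to about -25°, which can't overshoot.

Request:
move_arm(
  steps=[
    [[0.001,-0.0024,0,-3],[0.0009,-0.0024,0,-3],[0.0008,-0.0025,0,-3],[0.0007,-0.0025,0,-3],[0.0005,-0.0026,0,-3],[0.0004,-0.0026,0,-3],[0,0,0,0]],
  ],
)

```text
time_s: 7.7
ee_pos: [0.5714, 0.0684, 0.0613]
eef_rot: [-0.0, 0.782, 0.623, 0.0]
wrist_force: [-1.0, 2.0, 0.1]
finger_gap: 0.0
finger_force: 0.9
```

Request:
move_arm(
  steps=[
    [[0.0003,-0.0026,0,-3],[0.0001,-0.0026,0,-3],[0,-0.0026,0,-3],[-0.0002,-0.0026,0,-3],[0,0,0,0],[0,0,0,0]],
  ],
)

```text
time_s: 8.45
ee_pos: [0.5717, 0.0579, 0.0613]
eef_rot: [0.0, 0.843, 0.538, 0.0]
wrist_force: [-0.6, -0.9, -0.7]
finger_gap: 0.0005
finger_force: 0.0
```

```bash
python3 - <<'E'
from h import *
p,d=save("side",'s4.png')
cv2.imwrite('pics/s4c.png',cv2.resize(p[180:290,240:380],(520,409),interpolation=3)[:,:,::-1])
E
```

```text
(no output)
```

View pics/s4c.png

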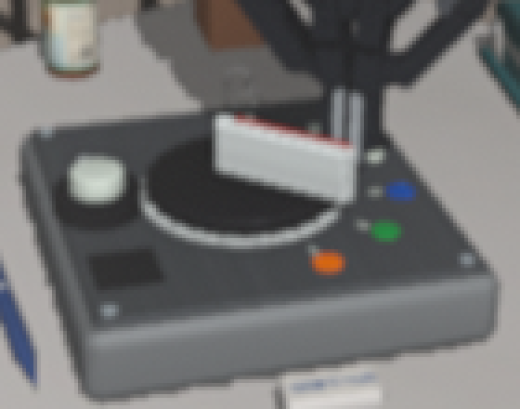

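The fin's top edge runs from (219,116) to (355,148). That fits the projection for -37°, so the selector is home at green, with the finger off the fin. Next I back off, lift and go to the button.

Request:
move_arm(
  steps=[
    [[0.003,0.008,0,0],[0,0,0.04,0],[0,0,0.04,0],[-0.04,-0.005,0,0],[-0.04,-0.005,0,0],[-0.04,-0.004,0,0],[0,0,0,0]],
  ],
)

```text
time_s: 9.38
ee_pos: [0.4527, 0.052, 0.1416]
eef_rot: [-0.0, 0.843, 0.538, -0.0]
wrist_force: [1.2, -0.1, -0.3]
finger_gap: -0.0002
finger_force: 0.0
```

```bash
python3 - <<'E'
from h import *
print(robot.sense()["ee_pos"])
p,d=save("side",'s5.png')
for z in(.045,.05,.055,.06): print(z,proj("side",[.4543,.0517,z]).round(1))
K,o,M=cam("side")
for v in range(220,234,2):
    print(v,[ (o+M@(np.linalg.solve(K,[u,v,1.])*d[v,u])).round(3).tolist() for u in(263,266,269)])
E
```

```text
[0.45271474 0.05201679 0.14162213]
0.045 [267.  235.3]
0.05 [266.9 232.8]
0.055 [266.8 230.2]
0.06 [266.7 227.7]
220 [[0.449, 0.116, 0.042], [0.455, 0.116, 0.042], [0.461, 0.115, 0.042]]
222 [[0.449, 0.105, 0.044], [0.454, 0.062, 0.066], [0.46, 0.106, 0.043]]
224 [[0.448, 0.06, 0.063], [0.453, 0.056, 0.065], [0.458, 0.056, 0.065]]
226 [[0.448, 0.051, 0.064], [0.453, 0.05, 0.064], [0.458, 0.051, 0.063]]
228 [[0.448, 0.045, 0.063], [0.453, 0.044, 0.064], [0.458, 0.044, 0.063]]
230 [[0.448, 0.044, 0.06], [0.453, 0.041, 0.062], [0.458, 0.042, 0.061]]
232 [[0.447, 0.043, 0.057], [0.453, 0.042, 0.057], [0.458, 0.043, 0.056]]
```

The button top is at z ≈ 0.064 and centred at (0.453, 0.052), right under the TCP.

Request:
move_arm(
  steps=[
    [[0,0,-0.04,0],[0,0,-0.033,0],[0,0,0,0],[0,0,-0.004,0],[0,0,-0.002,0],[0,0,0,0]],
  ],
)

```text
time_s: 10.18
ee_pos: [0.4554, 0.0519, 0.063]
eef_rot: [0.0, 0.843, 0.537, 0.001]
wrist_force: [0.6, -0.1, 1.9]
finger_gap: 0.0004
finger_force: 0.7
```

Request:
move_arm(
  steps=[
    [[0,0,-0.002,0],[0,0,-0.002,0],[0,0,-0.001,0],[0,0,0,0]],
  ],
)

```text
time_s: 10.68
ee_pos: [0.4552, 0.0519, 0.0579]
eef_rot: [0.0, 0.843, 0.537, 0.001]
wrist_force: [0.8, 0.6, 12.9]
finger_gap: -0.0001
finger_force: 6.2
```

At 12.9 N it has bottomed out; full travel takes only 4 N. I'll hold briefly, then lift and move away.

Request:
move_arm(
  steps=[
    [[0,0,0,0],[0,0,0.01,0],[0,0,0.04,0],[0,0,0.06,0],[0,0,0.05,0],[-0.03,-0.06,0,0],[-0.03,-0.06,0,0],[0,-0.06,0,0]],
  ],
)

```text
time_s: 11.68
ee_pos: [0.3969, -0.121, 0.2179]
eef_rot: [0.0, 0.843, 0.538, 0.0]
wrist_force: [2.2, 0.6, 0.5]
finger_gap: 0.0004
finger_force: 0.0
```

Request:
move_arm(
  steps=[
    [[0,-0.05,0,0],[0,-0.05,0,0],[0,0,0,0]],
  ],
)

```text
time_s: 12.05
ee_pos: [0.3979, -0.2224, 0.217]
eef_rot: [-0.0, 0.844, 0.536, -0.0]
wrist_force: [0.0, 0.5, -0.2]
finger_gap: -0.0001
finger_force: 0.0
```

```bash
python3 - <<'E'
from h import *
p,d=save("top",'t6.png')
cv2.imwrite('pics/t6c.png',cv2.resize(p[150:310,250:440],(665,560),interpolation=3)[:,:,::-1])
q,d=save("side",'s6.png'); K,o,M=cam("side")
print([(o+M@(np.linalg.solve(K,[266,v,1.])*d[v,266])).round(3).tolist() for v in(224,226,228)])
E
```

```text
[[0.453, 0.056, 0.065], [0.453, 0.047, 0.066], [0.453, 0.043, 0.064]]
```

View pics/t6c.png

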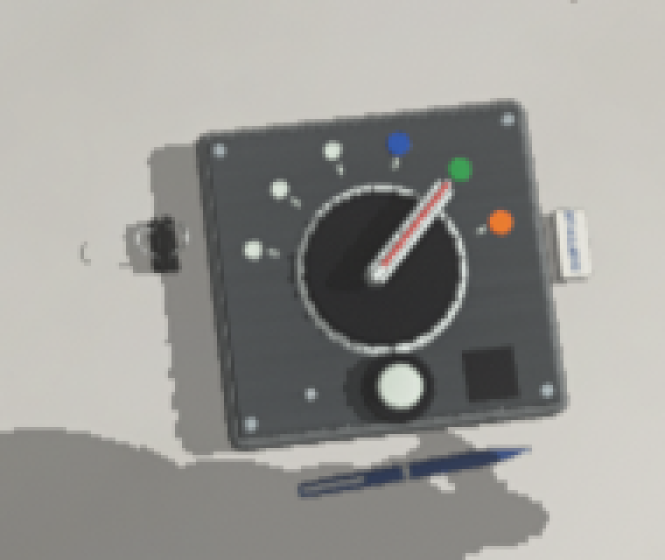

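The fin points at the green mark (460,169), the button (400,386) is back up at z ≈ 0.065, and the other things in view haven't moved. I'm handing the job in.

```bash
python3 -c "
from rig import robot
print(robot.job_done())"
```

```text
the job is handed in; nothing more can be done
None
```

The job is handed in (no verdict came back): the selector was pushed three clicks to rest at the green mark, the start button was pressed fully down and came back up, and the arm is clear with nothing else seen to have moved.

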